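Turn the fittings carousel to the tee

TASK

Push the rim of the fittings carousel round with the fingertips (the notches in it are there for that) until the brass tee stands squarely in line with the fixed steel pointer at the front, and leave it at rest there. Turn it steadily rather than giving it a fling, either way round and in as many pushes as you like; do not touch, pick up or spill the fittings, and leave the other things on the bench where they are.

Things in the scene. Friction and masses are not known exactly. Their poses are not given: they have to be found in the camera images.
- foot: Fixed round steel foot of the carousel, 170 mm across, 10 mm high. Origin: on the turntable's axis, at the bench; z up. Its flat pointer (22 mm wide, 5 mm thick, pointed head) lies on the bench along its own -x axis, roughly towards the robot, ends 188 mm from the axis and defines the front. Place varies, yaw up to 0.5 rad.
- pointer_tip (a point): Top of the pointer's head, 185 mm from the carousel's axis, 5 mm above the bench.
- turntable: Solid grey plastic disc, 260 mm across, underside 18 and top 43 mm above the bench; spins both ways without stops about the vertical axis at its origin (underside). Five square bays at 0, 72, 144.. degrees from its own -x axis, 62 mm wide, centres 84 mm out, lip 6 mm high. About 1.6 kg loaded; dry friction 0.12 N m (1 N at the rim): stops at once when not pushed. Starts over 20 degrees off.
- notch (a point): One of the turntable's five equal finger notches, 36, 108, 180.. degrees from its own -x axis, midway between bays, open outwards, upwards and downwards. This point: on the notch's midline, 115 mm from the axis, 31 mm above the bench (mid height of the edge). Notch: about 60 mm wide at the rim (radius 130 mm), 49 mm at its floor (radius 100 mm); its flat upright sides take a sideways push. Lobes between are 97 mm wide.
- tee: One of five loose brass pipe fittings, one in each bay of the turntable (which one is in which bay varies); about 110 g. Only rides along. Origin: on the bay floor under its middle (z about 43 mm). The tee: three collared round ends (24 mm across) in a T lying flat, 44 mm across the bar of the T (own y) and 44 mm over the stem (own x, stem to +x), 24 mm high. The only T-shaped one.
- elbow: One of five loose brass pipe fittings, one in each bay of the turntable (which one is in which bay varies); about 90 g. Only rides along. Origin: on the bay floor under its middle (z about 43 mm). The elbow: two round ends at right angles, L-shaped from above, about 42 by 42 mm, 24 mm high.
- coupling: One of five loose brass pipe fittings, one in each bay of the turntable (which one is in which bay varies); about 100 g. Only rides along. Origin: on the bay floor under its middle (z about 43 mm). The coupling: straight lying tube 46 mm long with a hexagon round its middle, 26 mm high.
- plug: One of five loose brass pipe fittings, one in each bay of the turntable (which one is in which bay varies); about 80 g. Only rides along. Origin: on the bay floor under its middle (z about 43 mm). The plug: hexagon 30 mm across flats with a round stub standing on it, 29 mm high.
- valve: One of five loose brass pipe fittings, one in each bay of the turntable (which one is in which bay varies); about 140 g. Only rides along. Origin: on the bay floor under its middle (z about 43 mm). The ball valve: straight body 48 mm long with hexagon ends and a flat steel lever on top, 35 mm high.
- wrench: Bystander: open-ended wrench, 180 mm, lying on the bench to the robot's right. Origin: under its middle.
- detergent: Bystander: blue bottle, 210 mm high, 76 mm across, at the right. Origin: centre of its underside.
- descaler: Bystander: yellow bottle, 190 mm high, 68 mm across, at the right. Origin: centre of its underside.
- beaker: Bystander: clear plastic cup, 75 mm high, 76 mm across, at the far left. Origin: centre of its underside.
- flange: Bystander: round steel flange, 90 mm across, 30 mm high, on the far side. Origin: centre of its underside.
- sponge: Bystander: blue sponge block, 110 x 70 x 30 mm, at the left. Origin: centre of its underside.
- brush: Bystander: hand brush, 200 mm, lying on the far right. Origin: under its middle.
There are look-alikes about, which are no part of the job. What is shaped like the coupling but blue or white is not meant. What is shaped like the valve but blue is not meant.

How it is judged:
On the way:
1. the fingers push the turntable (contact force between turntable and the fingers above 0.2 N).
At the end, for the whole second after the job is handed in: The tee's middle is within 12 mm sideways of the line from the axis along the pointer, on the pointer's side; turntable at rest; all fittings in their bays (under 10 mm above the bay floor, 56 to 112 mm from the axis); every bystander within 20 mm of its start (y of tee in the frame of foot between -0.012 and 0.012 m and x of tee in the frame of foot below -0.06 m and angular speed of turntable below 0.05 rad/s and height (world z) of each of tee, elbow, coupling, plug, valve below 0.053 m and horizontal distance between tee and turntable between 0.056 and 0.112 m and horizontal distance between elbow and turntable between 0.056 and 0.112 m and horizontal distance between coupling and turntable between 0.056 and 0.112 m and horizontal distance between plug and turntable between 0.056 and 0.112 m and horizontal distance between valve and turntable between 0.056 and 0.112 m and distance of each of wrench, detergent, descaler, beaker, flange, sponge, brush from where it was at the start of the episode below 0.02 m); the robot touches nothing.
It fails at once if a fitting is lifted more than 15 mm off its bay (height (world z) of any of tee, elbow, coupling, plug, valve above 0.058 m).
It fails at once if a fitting is touched by the robot (more than 1 N) (contact force between any of tee, elbow, coupling, plug, valve and the fingers above 1 N or contact force between any of tee, elbow, coupling, plug, valve and the arm above 1 N).
It fails at once if a fitting leaves its bay (horizontal distance between any of tee, elbow, coupling, plug, valve and turntable above 0.118 m or height (world z) of any of tee, elbow, coupling, plug, valve below 0.03 m).
It fails at once if the turntable is flung round (faster than 2.5 rad/s) (angular speed of turntable above 2.5 rad/s).
It fails at once if another thing on the bench is moved by more than 20 mm (distance of any of wrench, detergent, descaler, beaker, flange, sponge, brush from where it was at the start of the episode above 0.02 m).
It also fails if it takes over 48 s, if anything falls off the work surface, if the arm or the gripper's body presses on something with over 40 N, if the wrist force passes 120 N, or if a joint passes its speed limit or range.

ROBOT

A 7-joint arm with a two-finger parallel gripper is mounted at the origin on the work surface. World frame = base frame: x ahead of the robot, y to its left, z up, the work surface at z = 0. Lengths are in m, angles in rad, forces in N, time in s.
With the tool pointing down it reaches from about 0.35 to 0.9 m from the base axis. Payload 7.2 kg.
Tool frame: the origin (TCP) lies between the finger pads; the fingertips stand 8 mm ahead of it and the grasp point (between the pads) lies 11 mm behind it (bot.tip_reach is the distance from the TCP to the fingertips, in m); z points along the fingers, x is the direction in which the jaws open and shut, and the axes are right-handed (so a half turn about z gives the same grasp; the last joint's range is limited). The gripper opens to 88 mm and grips with 3 to 60 N. Pads are 20 mm wide; open, the fingers measure 115 mm over their backs; the gripper's body (75 mm by 178 mm) begins 61 mm behind the grasp point.
Start: joints at [-1.209, 0.411, -0.013, 1.596, 0.006, 1.134, -0.082], TCP at [0.26, 0.568, 0.231] pointing down, gripper open.
Joint ranges: [-2.95, 2.95], [-0.29, 1.99], [-1.47, 1.44], [0.14, 2.54], [-1.03, 4.17], [0.13, 1.85], [-2.86, 2.86]. Speed limits (rad/s): [2.39, 2.39, 3.01, 3.01, 3.14, 3.14, 3.14].

INTERFACE

Orientations are given as a rotation vector (axis times angle).
In Python, from cell import bot gives the robot as it stands.
- The arm moves only by the shell command python3 -m pendant 'ROWS' [FORCE]. ROWS is JSON, a list of rows, each a list of 3 entries, a list of its own where there are three numbers: the finger opening in m, from 0 to 0.0878, then the shift along the tool's x, y, z in m, then the turn about the tool's z in rad. A call has 1 to 12 rows; each row shifts and turns the pose as measured when the row begins, along the tool's axes as they then stand; what a row does not reach is not made up. A row lasts 1/10 s, in which the tool goes at most 50 mm and 8.59 degrees, less where a joint would pass 70% of its speed; a pose out of reach is approached as far as the arm can. A call with a gripper value outside its range is refused whole. The fingers move at their own pace and stop on an object; FORCE is the grip in N (left out, the last holds). Time passes only in rows, so rows that do not move let the fingers close. It gives the time, the measured TCP pose, the force and the opening at its end, in the units of the state.
- bot.read_state(): the state, without advancing time (a new reading comes with each control period).
- bot.grab_frame(name): name is "scene" or "top"; returns (picture, depth): 420x560x3 uint8, red, green, blue; 420x560 float32, m along the optical axis (not along the pixel's ray), 0 where there is no reading.
- bot.camera_model(name): a dict with "camera_matrix" (3x3 intrinsics, pixels), "extrinsics" (4x4, takes a point from camera to world coordinates). Camera axes: x right, y up, looking along -z (the intrinsics and any distortion apply to the point x, -y, -z); pixel columns grow to the right and rows downward; lengths in m; the calibration is good to about 2 mm. A picture is of the moment at which its call begins. camera_model takes no time and is no camera call.
- bot.hand_in(): hands the job in, once; it reports no verdict.
The state is a dict: "time": time; "q": joint angles; "qd": joint speeds; "effort": joint torques, N m; "tool_pos": TCP position; "eef_rot": TCP orientation; "wrist_force": force on the tool from outside, world axes, zero at the start; "torque": the same for the moment, N m; "opening": opening from 0.0 (shut) to 1.0 (fully open).
Only numpy, scipy, OpenCV 4.12 (cv2) and the standard library are available. Lean on these libraries where they do the work, as an engineer would, in place of code of your own. Each camera call takes 0.05 s, during which the arm holds its last target.

## Working session

There is one attempt and no reset: what is moved stays moved. The work goes in short steps, Python scripts to look and compute and a shell command to move; the robot and the scene stay as the last step left them, time stands still between calls to the robot, and variables do not carry over. Pictures are saved under pics/ and viewed, and the job is handed in when it is done.

```bash
mkdir -p pics; ls; python3 - <<'E'
from cell import bot
import cv2
for n in("top","scene"):
    p,d=bot.grab_frame(n); cv2.imwrite(f"pics/{n}0.png",p[:,:,::-1])
    print(bot.camera_model(n))
s=bot.read_state(); print(s["time"],s["tool_pos"],s["eef_rot"],s["opening"])
E
```

```text
pics
{'camera_matrix': array([[481.29585057,   0.        , 278.37145029],
       [  0.        , 481.29585057, 206.0586848 ],
       [  0.        ,   0.        ,   1.        ]]), 'extrinsics': array([[ 0.00816708,  0.99175038, -0.12792372,  0.39121996],
       [-0.99987592,  0.00982248,  0.01231503, -0.04864509],
       [ 0.01346997,  0.12780727,  0.99170755,  1.66615943],
       [ 0.        ,  0.        ,  0.        ,  1.        ]])}
{'camera_matrix': array([[401.03800824,   0.        , 279.22866702],
       [  0.        , 401.03800824, 213.83972284],
       [  0.        ,   0.        ,   1.        ]]), 'extrinsics': array([[-0.4568657 , -0.49690885,  0.7378044 ,  1.43578086],
       [ 0.8895048 , -0.26211546,  0.37426822,  0.38402277],
       [ 0.00741275,  0.82727086,  0.56175437,  0.71479023],
       [ 0.        ,  0.        ,  0.        ,  1.        ]])}
0.1 [0.26029727 0.56775428 0.22990366] [ 2.64330930e+00  1.69619728e+00 -1.77238452e-03] 1.0082793831524077
```

View pics/top0.png

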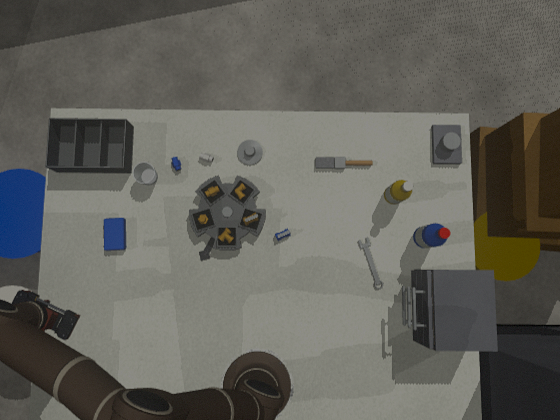

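View pics/scene0.png

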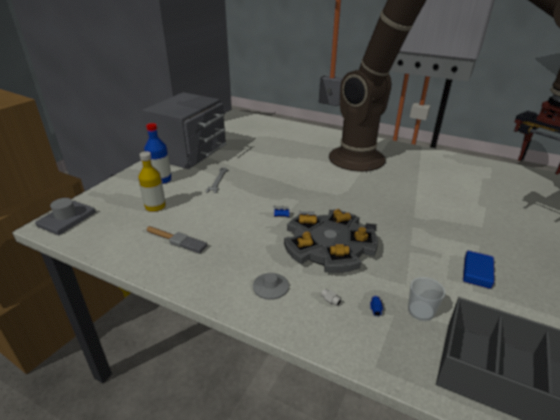

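```bash
python3 - <<'E'
import cv2
p=cv2.imread("pics/top0.png")
cv2.imwrite("pics/top0c.png",cv2.resize(p[130:280,180:340],None,fx=4,fy=4,interpolation=cv2.INTER_CUBIC)[:600,:800])
E
```

```text
(no output)
```

View pics/top0c.png

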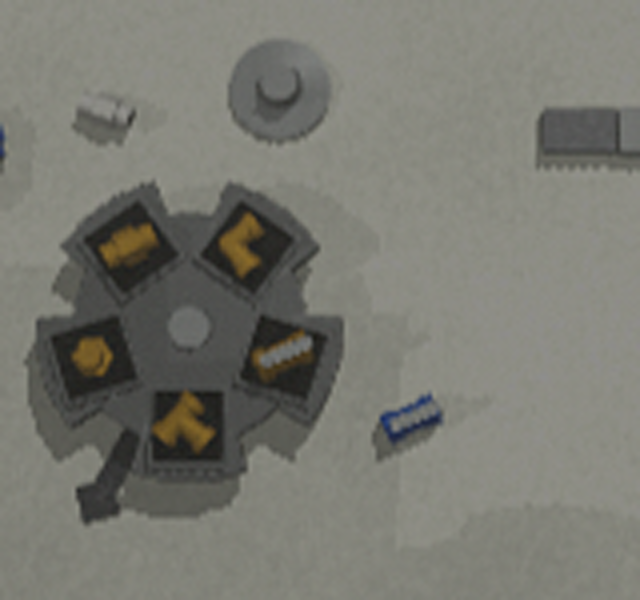

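```bash
cat > h.py <<'E'
import numpy as np,cv2
from cell import bot
def ray(n,u,v,z):
    m=bot.camera_model(n);K=m["camera_matrix"];T=m["extrinsics"]
    d=np.array([(u-K[0,2])/K[0,0],-(v-K[1,2])/K[1,1],-1.]);d=T[:3,:3]@d;o=T[:3,3]
    return o+d*(z-o[2])/d[2]
def proj(n,P):
    m=bot.camera_model(n);K=m["camera_matrix"];T=m["extrinsics"]
    c=T[:3,:3].T@(np.array(P)-T[:3,3]);return K[0,0]*c[0]/-c[2]+K[0,2],-K[1,1]*c[1]/-c[2]+K[1,2]
def crop(u0,v0,u1,v1,f,name,pts=()):
    p,d=bot.grab_frame("top");im=cv2.resize(p[v0:v1,u0:u1,::-1],None,fx=f,fy=f,interpolation=cv2.INTER_CUBIC)
    for P in pts:
        u,v=proj("top",P);cv2.circle(im,(int((u+.5-u0)*f),int((v+.5-v0)*f)),2,(0,0,255),-1)
    cv2.imwrite(name,im);return p,d
E
python3 - <<'E'
from h import *
p,d=crop(185,165,275,268,7,"pics/t2.png")
d=d;m=bot.camera_model("top")
# disc top pixels: heights 0.035..0.055
K=m["camera_matrix"];T=m["extrinsics"]
v,u=np.mgrid[0:420,0:560]
c=np.stack([(u-K[0,2])/K[0,0]*d,-(v-K[1,2])/K[1,1]*d,-d],-1)
W=c@T[:3,:3].T+T[:3,3]
r=(u>180)&(u<275)&(v>165)&(v<268)
for lo,hi in((.03,.08),(.04,.052)):
    k=r&(W[...,2]>lo)&(W[...,2]<hi);P=W[k][:,:2]
    print(k.sum(),P.min(0),P.max(0),cv2.minEnclosingCircle(P.astype(np.float32)))
print("axis hub",ray("top",226.6,211.6,.05),"tip",ray("top",204.0,258.3,.005),"tee",ray("top",225.9,236,.055))
E
```

```text
3904 [ 0.44989106 -0.02378046] [0.70385858 0.23459617] ((0.579051673412323, 0.10538653284311295), 0.13088145852088928)
2622 [ 0.44989106 -0.02378046] [0.70320973 0.23409404] ((0.578729510307312, 0.10523978620767593), 0.13048136234283447)
axis hub [0.57910072 0.10592295 0.05      ] tip [0.42256528 0.18400027 0.005     ] tee [0.49636938 0.10598341 0.055     ]
```

View pics/t2.png

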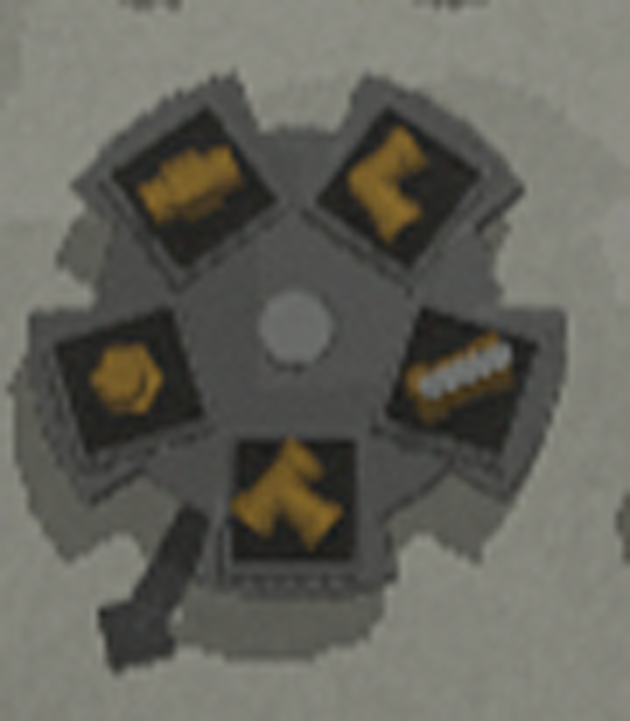

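```bash
python3 - <<'E'
from h import *
A=np.array([.5788,.1054])
g=lambda x,y,z:ray("top",185+x/7-.5+.07,165+y/7-.5+.07,z)
for n,(x,y,z) in dict(hub=(295,327,.05),tip=(120,672,.005),l=(100,610,.005),r=(172,655,.005),shaft=(178,560,.005),teeE1=(305,455,.055),bayc=(294,502,.043),tee=(289,497,.055)).items():
    P=g(x,y,z);e=P[:2]-A;print(n,P.round(4),np.hypot(*e).round(4),np.degrees(np.arctan2(e[1],e[0])).round(2))
pts=[]
for th in (153.4,151,156): pts+=[[*A+r*np.array([np.cos(np.radians(th)),np.sin(np.radians(th))]),.005] for r in (.14,.165,.185)]
th=np.radians(180);pts+=[[*A+.115*np.array([np.cos(th+k*1.2566+.628),np.sin(th+k*1.2566+.628)]),.043] for k in range(5)]
crop(185,165,275,268,7,"pics/t3.png",pts)
E
```

```text
hub [0.5802 0.1056 0.05  ] 0.0014 6.87
tip [0.4148 0.1916 0.005 ] 0.1853 152.28
l [0.4449 0.2022 0.005 ] 0.1653 144.13
r [0.4233 0.1664 0.005 ] 0.1671 158.57
shaft [0.4697 0.1647 0.005 ] 0.1242 151.47
teeE1 [0.518 0.099 0.055] 0.0612 -173.96
bayc [0.4962 0.1049 0.043 ] 0.0826 -179.63
tee [0.4978 0.1062 0.055 ] 0.081 179.46
```

View pics/t3.png

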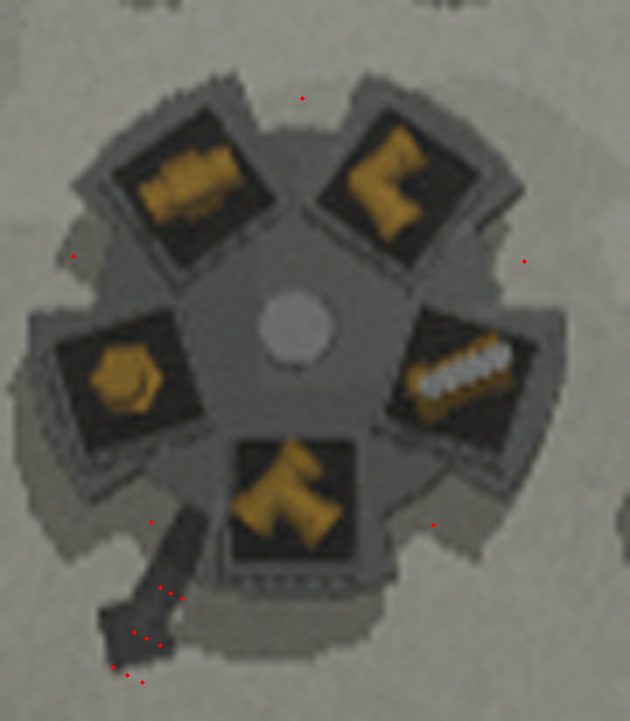

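```bash
cat >> h.py <<'E'
from scipy.spatial.transform import Rotation
def st(tgt=None):
    s=bot.read_state();R=Rotation.from_rotvec(s["eef_rot"]).as_matrix()
    print(s["time"],np.round(s["tool_pos"],4),"x",R[:,0].round(3),"z",R[:,2].round(3),"F",np.round(s["wrist_force"],2),s["opening"])
    if tgt is not None: print("delta tool",(R.T@(np.array(tgt)-s["tool_pos"])).round(4))
E
python3 -m pendant '[[0,[-0.03,0.033,0],0],[0,[-0.03,0.033,0],0],[0,[-0.03,0.033,0],0],[0,[-0.03,0.033,0],0],[0,[-0.03,0.033,0],0],[0,[-0.03,0.033,0],0],[0,[-0.03,0.033,0],0],[0,[-0.03,0.033,0],0],[0,[-0.03,0.033,0],0],[0,[-0.03,0.033,0],0]]' 20
python3 -c "
from h import *
st([.4835,.036,.23])"
```

```text
time: 1.2
tool_pos: [0.4378, 0.1488, 0.2278]
eef_rot: [-2.632, -1.712, 0.002]
wrist_force: [1.3, 0.4, 0.5]
opening: 0.13
1.2 [0.4378 0.1488 0.2278] x [0.406 0.914 0.   ] z [-0.002  0.001 -1.   ] F [1.32 0.42 0.52] 0.12969257610502913
delta tool [-0.0845  0.0875 -0.0024]
```

```bash

python3 -m pendant '[[0,[-0.03,0.03,0],0],[0,[-0.03,0.03,0],0],[0,[-0.025,0.0275,0],0],[0,[0,0,0],0],[0,[0,0,0.04],0],[0,[0,0,0.04],0],[0,[0,0,0.03],0],[0,[0,0,0],0]]' 20
python3 -c "
from h import *
st([.4835,.036,.03])
crop(185,165,285,268,6,'pics/t4.png')"
```

```text
time: 2.0
tool_pos: [0.4872, 0.0248, 0.1167]
eef_rot: [2.642, 1.697, 0.008]
wrist_force: [-0.1, 0.2, 0.8]
opening: 0.002
2.0 [0.4872 0.0248 0.1167] x [0.416 0.91  0.004] z [ 0.005  0.002 -1.   ] F [-0.13  0.23  0.85] 0.0018385057997125237
delta tool [ 0.0083 -0.0083  0.0867]
```

View pics/t4.png

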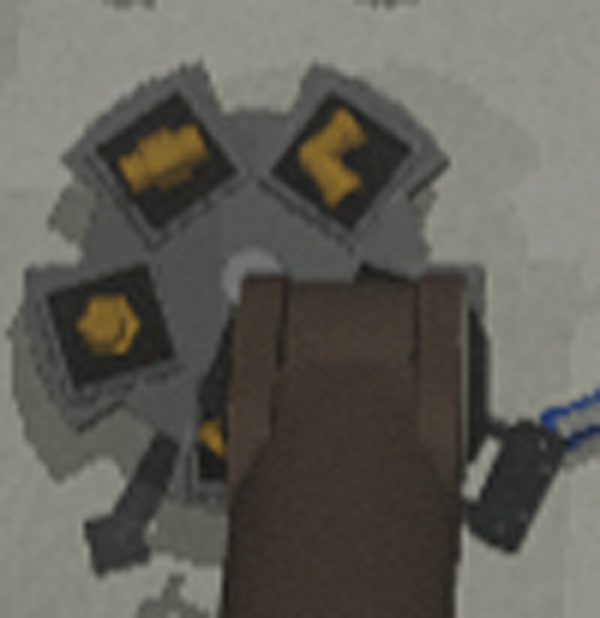

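```bash

python3 -m pendant '[[0,[0.0075,-0.0075,0.02],0],[0,[0,0,0],0],[0,[0,0,0.03],0],[0,[0,0,0.03],0],[0,[0,0,0],0]]' 20
python3 -c "
from h import *
st([.4835,.036,.03])
p,d=bot.grab_frame('scene')
cv2.imwrite('pics/s5.png',cv2.resize(p[190:290,250:410,::-1],None,fx=5,fy=5,interpolation=cv2.INTER_CUBIC))"
```

```text
time: 2.55
tool_pos: [0.4915, 0.037, 0.0467]
eef_rot: [2.637, 1.698, 0.029]
wrist_force: [-4.2, -3.0, -2.7]
opening: 0.005
2.55 [0.4915 0.037  0.0467] x [0.414 0.91  0.013] z [ 0.018  0.006 -1.   ] F [-4.21 -3.01 -2.71] 0.004522823906688929
delta tool [-0.0044 -0.0072  0.0166]
```

View pics/s5.png

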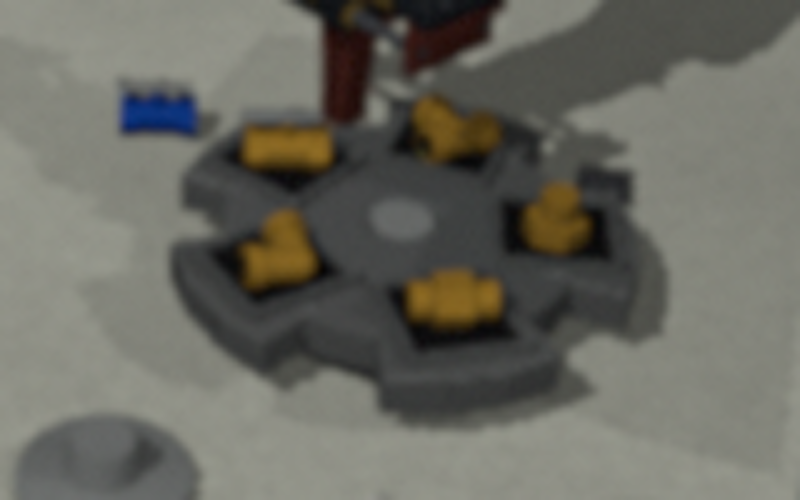

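```bash

python3 -m pendant '[[0,[-0.01,-0.006,0],0],[0,[0,0,0],0]]' 20
python3 -c "
from h import *
st([.484,.033,.03])
s=bot.read_state()['tool_pos'];u,v=proj('scene',s);print((u-250)*5,(v-190)*5)
p,d=bot.grab_frame('scene')
cv2.imwrite('pics/s6.png',cv2.resize(p[140:260,250:410,::-1],None,fx=5,fy=5,interpolation=cv2.INTER_CUBIC))"
```

```text
time: 2.8
tool_pos: [0.4838, 0.0298, 0.0504]
eef_rot: [2.635, 1.697, 0.037]
wrist_force: [0.1, -0.0, 0.4]
opening: 0.004
2.8 [0.4838 0.0298 0.0504] x [0.414 0.91  0.016] z [ 0.023  0.007 -1.   ] F [ 0.11 -0.02  0.4 ] 0.0038446668268794417
delta tool [ 0.0026 -0.0015  0.0204]
336.91016756475165 92.24705417213954
```

View pics/s6.png

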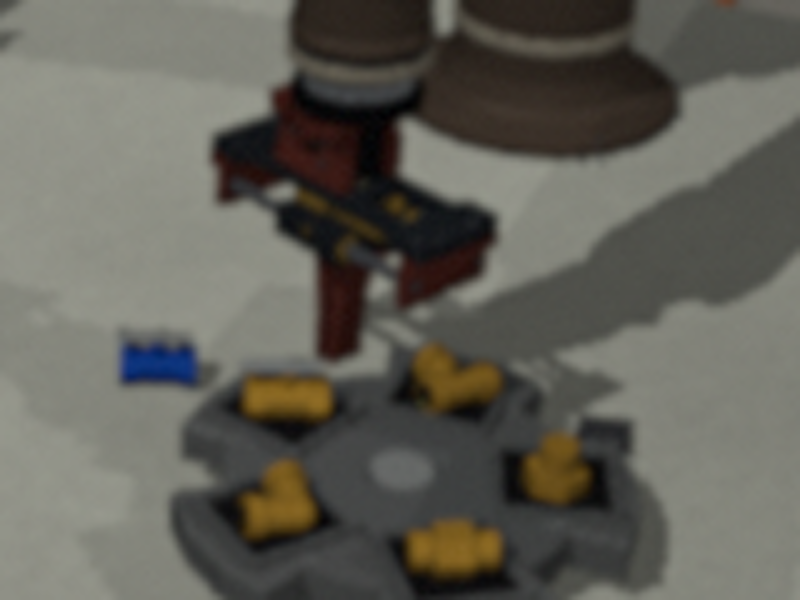

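```bash

python3 -m pendant '[[0,[0,-0.001,0.022],0],[0,[0,0,0],0]]' 20
python3 -c "
from h import *
st([.484,.033,.03])"
```

```text
time: 3.05
tool_pos: [0.4875, 0.032, 0.0311]
eef_rot: [2.633, 1.696, 0.049]
wrist_force: [-0.5, -0.2, -0.5]
opening: 0.001
3.05 [0.4875 0.032  0.0311] x [0.413 0.911 0.022] z [ 0.032  0.009 -0.999] F [-0.46 -0.23 -0.46] 0.0012353914289314112
delta tool [-0.0005 -0.0036  0.001 ]
```

```bash

python3 -m pendant '[[0,[0.004,-0.007,0],0],[0,[0.004,-0.006,0],0],[0,[0.004,-0.006,0],0],[0,[0.005,-0.006,0],0],[0,[0,0,0],0]]' 20
python3 -c "
from h import *
st([.4648,.077,.03])"
```

```text
time: 3.55
tool_pos: [0.4729, 0.0609, 0.0343]
eef_rot: [2.631, 1.696, 0.058]
wrist_force: [-0.4, 0.1, 0.0]
opening: 0.006
3.55 [0.4729 0.0609 0.0343] x [0.412 0.911 0.025] z [ 0.037  0.011 -0.999] F [-0.38  0.14  0.01] 0.005700264207477595
delta tool [ 0.0112 -0.0142  0.0041]
```

```bash

python3 -m pendant '[[0,[0.004,-0.004,0.001],0],[0,[0.004,-0.004,0.001],0],[0,[0.004,-0.004,0.001],0],[0,[0,0,0],0]]' 20
python3 -c "
from h import *
st([.4616,.097,.03])
p,d=bot.grab_frame('scene')
cv2.imwrite('pics/s7.png',cv2.resize(p[170:290,250:410,::-1],None,fx=5,fy=5,interpolation=cv2.INTER_CUBIC))
crop(185,165,285,268,6,'pics/t7.png')"
```

```text
time: 3.95
tool_pos: [0.4668, 0.0785, 0.0314]
eef_rot: [2.63, 1.697, 0.059]
wrist_force: [-0.7, 0.1, 0.8]
opening: 0.006
3.95 [0.4668 0.0785 0.0314] x [0.412 0.911 0.025] z [ 0.037  0.011 -0.999] F [-0.68  0.12  0.8 ] 0.0056973633434662324
delta tool [ 0.0147 -0.0124  0.0014]
```

View pics/s7.png

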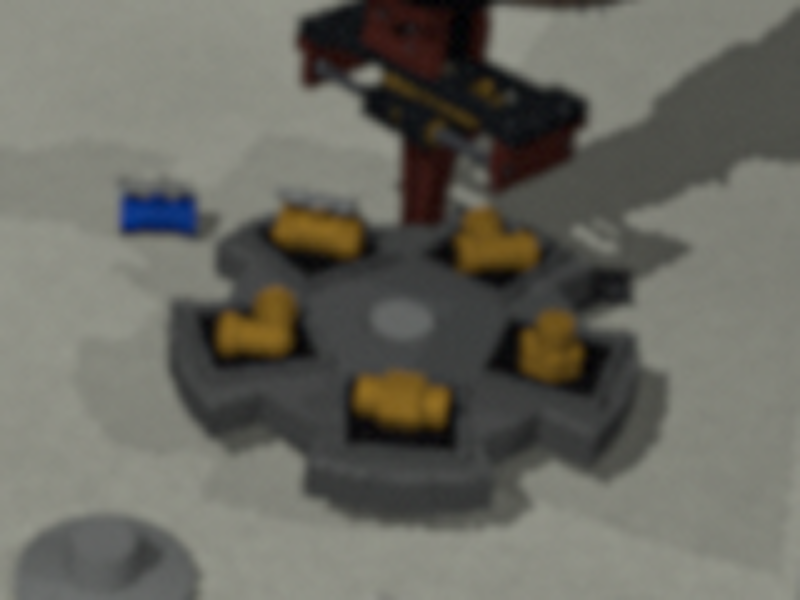

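View pics/t7.png

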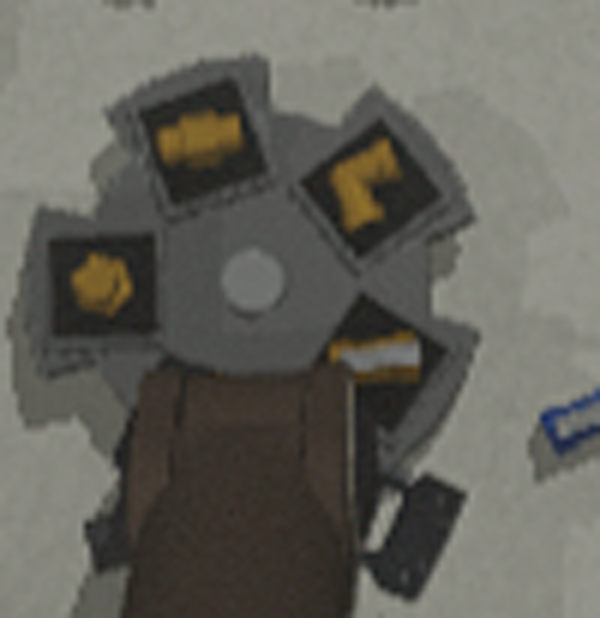

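```bash
python3 - <<'E'
from h import *
A=np.array([.5788,.1054])
for k,(x,y) in zip((-1,-2,2),((103,284),(204,145),(370,189))):
    P=ray("top",185+x/6-.5+.08,165+y/6-.5+.08,.043)[:2]-A
    print(np.hypot(*P),(np.degrees(np.arctan2(P[1],P[0]))-k*72)%360)
E
```

```text
0.08525768481458026 162.519942808012
0.0848745846040984 164.86263097215874
0.08474045493690813 166.45788877122234
```

```bash

python3 -m pendant '[[0,[0.004,-0.004,0.001],0],[0,[0.005,-0.0035,0.0005],0],[0,[0.005,-0.003,0.0005],0],[0,[0.004,-0.002,0],0],[0,[0,0,0],0]]' 20
python3 -c "
from h import *
st([.462,.101,.03])
crop(185,165,285,268,6,'pics/t8.png')"
```

```text
time: 4.55
tool_pos: [0.4632, 0.1006, 0.0293]
eef_rot: [2.631, 1.694, 0.059]
wrist_force: [-0.7, -0.9, -1.0]
opening: 0.004
4.55 [0.4632 0.1006 0.0293] x [0.414 0.91  0.025] z [ 0.038  0.01  -0.999] F [-0.71 -0.94 -1.04] 0.004272774904627846
delta tool [-0.0001 -0.0013 -0.0007]
```

View pics/t8.png

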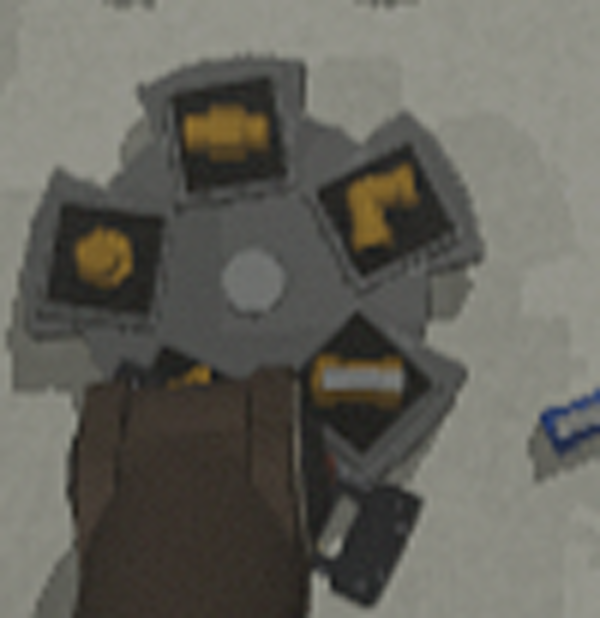

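```bash
python3 - <<'E'
from h import *
A=np.array([.5788,.1054])
for k,(x,y) in zip((-1,-2,2,1),((106,261),(230,134),(386,211),(367,383))):
    P=ray("top",185+x/6-.5+.08,165+y/6-.5+.08,.043)[:2]-A
    print(np.hypot(*P),(np.degrees(np.arctan2(P[1],P[0]))-k*72)%360)
E
```

```text
0.08483512201210161 153.64452917759124
0.08720937101749936 154.3138849490485
0.08510726283393308 155.93055684453708
0.0851373364738258 157.39048731648882
```

```bash

python3 -m pendant '[[0,[0.004,-0.002,0],0],[0,[0.004,-0.002,0],0],[0,[0,0,0],0]]' 20
python3 -c "
from h import *
st([.455,.06,.03])"
```

```text
time: 4.9
tool_pos: [0.4629, 0.1097, 0.0294]
eef_rot: [2.631, 1.693, 0.058]
wrist_force: [0.5, 1.2, -0.0]
opening: 0.006
4.9 [0.4629 0.1097 0.0294] x [0.414 0.91  0.025] z [ 0.038  0.01  -0.999] F [ 0.5   1.21 -0.03] 0.0058808254197216065
delta tool [-0.0484  0.0135 -0.0014]
```

```bash

python3 -m pendant '[[0,[-0.007,-0.002,0],0],[0,[0,0,0],0],[0,[0,0,-0.02],0],[0,[0,0,-0.04],0],[0,[0,0,-0.04],0],[0,[0,0,-0.04],0],[0,[-0.03,0.0,-0.02],0],[0,[-0.04,-0.02,0],0],[0,[-0.04,-0.02,0],0],[0,[-0.04,-0.01,0],0],[0,[-0.04,-0.01,0],0],[0,[0,0,0],0]]' 20
python3 -c "
from h import *
st()
crop(185,165,285,268,6,'pics/t9.png')"
```

```text
time: 6.1
tool_pos: [0.3118, -0.0514, 0.1881]
eef_rot: [2.633, 1.693, 0.06]
wrist_force: [0.4, 0.9, 0.1]
opening: 0.006
6.1 [ 0.3118 -0.0514  0.1881] x [0.414 0.91  0.027] z [ 0.038  0.012 -0.999] F [0.41 0.9  0.08] 0.005847257470676083
```

View pics/t9.png

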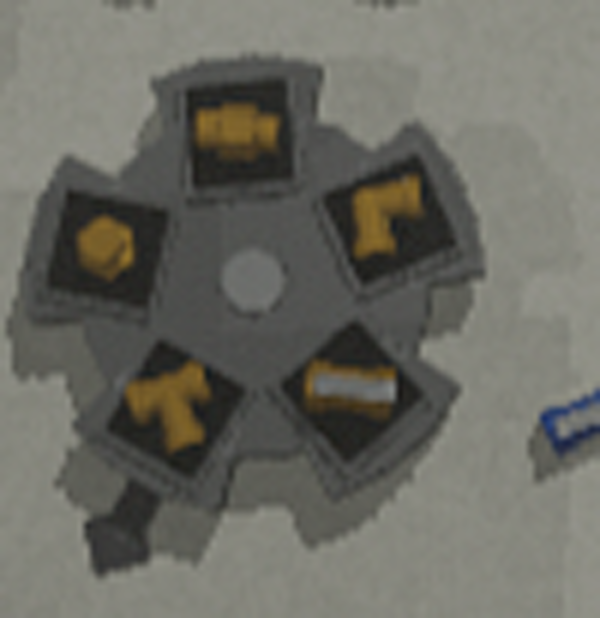

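```bash
python3 - <<'E'
from h import *
f=lambda x,y,z:ray("top",185+x/6-.5+.08,165+y/6-.5+.08,z)[:2]
A=np.array([.579,.1054])
th=np.radians(151.8);u=np.array([np.cos(th),np.sin(th)])
B=[f(x,y,.043) for x,y in((176,411),(107,251),(242,135),(390,224),(352,391))]
print("axis from bays",np.mean(B,0))
for A in(A,np.mean(B,0)):
  for n,P in (("bay",B[0]),("tee",f(173,405,.055))):
    e=P-A;print(n,np.hypot(*e),np.degrees(np.arctan2(e[1],e[0])),"along",e@u,"lat",u[0]*e[1]-u[1]*e[0])
  T=f(98,573,.005)-A;print("tip",np.hypot(*T),np.degrees(np.arctan2(T[1],T[0])))
pts=[[*A+r*u,.043] for r in (.03,.06,.084,.11,.13)]+[[*A+r*u,.005] for r in (.15,.165,.185)]
crop(185,165,285,268,6,'pics/t10.png',pts)
E
```

```text
axis from bays [0.58003876 0.1058383 ]
bay 0.08382250657768921 149.69883814107695 along 0.08376614855750447 lat -0.0030732661467635022
tee 0.08184792043332648 148.63946533749953 along 0.08172342787883598 lat -0.004512584070445254
tip 0.18533649951208886 151.3092630702314
bay 0.08450303713529934 150.31079100538264 along 0.08447449516765607 lat -0.0021961218680735736
tee 0.0825119013711524 149.27475449808563 along 0.08243177448898759 lat -0.0036354397917553183
tip 0.18603940386928647 151.58126254145884
```

View pics/t10.png

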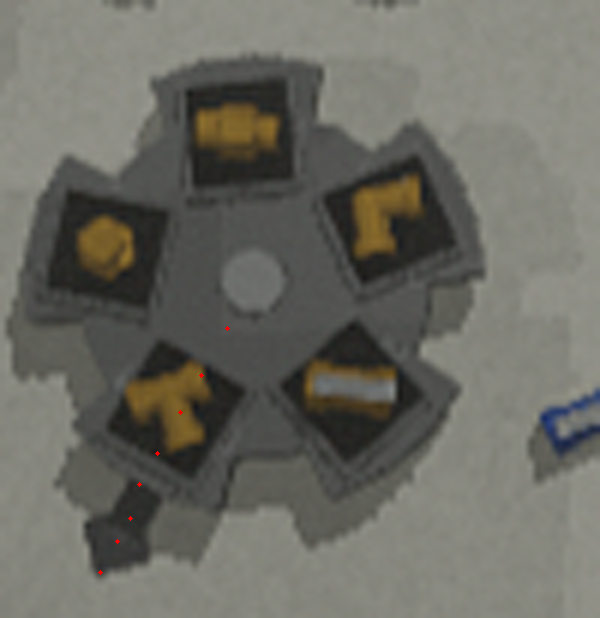

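```bash
python3 -c "
from cell import bot
bot.hand_in()"
```

```text
the job is handed in; nothing more can be done
```

I turned the carousel clockwise (seen from above) by about 30°, and the tee now stands in line with the pointer. The job is handed in; the hand-in gave no verdict.

**What I did:** I pushed the side of the tee's lobe with the shut fingertips in one notch, in four short slow pushes. Then I backed the fingers off and lifted the arm clear.

**Last checks (top camera):**
- **Alignment:** I measured the tee's middle 3.6–4.5 mm to one side of the pointer line, and the bay's centre 2–3 mm to the same side. The limit is 12 mm, and I would trust these figures to about 2 mm.
- **Fittings:** all five lie in their bays, with the tee about 82 mm from the axis.
- **Bystanders:** I did not measure the bystanders again afterwards. The arm passed well clear of them.
- **Turntable at rest:** the last two pictures showed the turntable in the same place.
- **Arm:** it ended clear of everything, with the TCP 188 mm above the bench.

**What disagreed:**
- **Fingers against the notch:** on the way down the fingers rubbed the notch floor at about 6 N. I moved them outward before pushing.
- **Axis position:** two estimates of the carousel's axis differ by about 1 mm. That gives the range in the alignment figure.
- **Tool tilt:** the tool tilted by about 2° during the moves, with no effect that I saw.

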